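# Turn the cue binder to the next sheet and weight it down

### The job

Turn the music booth's cue binder on to its next sheet. Put the remote control that lies on the left-hand page back in its wooden tray, lying flat with its buttons up, take the record weight off the right-hand leaf and stand it on the desk, then turn the stiff leaf with the orange tab over the rings so that it lies flat on the left with its green side showing. Finally set the weight down, without dropping it, standing near the middle of the green page so that the fan cannot lift it; never let the weight tip over, and leave everything else on the desk where it is.

Things in the scene. Friction and masses are not known exactly. Their poses are not given: they have to be found in the camera images.
- binder: Open 3-ring binder, blue covers, fixed, 225 (x) by 408 (y) mm. Origin on the desk under the middle of the rings; x along the ring axis, y to the left page. Cover 3 mm thick, 204 mm to either side. Fixed pile of leaves each side: top 22 mm up, 198 mm long in x, 12 to 146 mm from the axis. Rings 36 mm across, axis 24 mm up, at x = -70, 0, 70 mm, up to z = 44 mm within 20 mm of the axis.
- leaf (a joint): Angle of the stiff leaf about the ring axis (binder x axis, 24 mm up): 0 = on the right (-y) pile, yellow side up; pi/2 = straight up; pi = lying on the left pile, green side up; stops at both ends. Swings easily (100 g, light friction); falls to the nearer side if let go. Leaf 4 mm thick, 200 mm long in x, from 13 to 150 mm from the axis.
- leaf_mid (a point): Middle of the stiff leaf, 82 mm from the ring axis, in its mid-plane. Axes turn with the leaf: x as the binder's x, y from the free edge to the rings, z out of the yellow side (so z points down once the leaf is turned, green side up).
- leaf_tab (a point): Grip point on the leaf's orange tab, 170 mm from the ring axis and 25 mm along binder +x from the leaf's middle. Tab 50 mm long in x (25 mm either side of this point), 6 mm thick, 30 mm out of the free edge (150 to 180 mm from the axis); 18 mm free under it, nothing beside it. Pinched by its two ends from above, it can pivot between the pads as the leaf swings. Axes as leaf_mid.
- weight: Record weight, loose aluminium puck, 0.29 to 0.43 kg: base 76 mm in diameter, 12 mm high; above it (from 15 mm) a grip 56 mm in diameter, up to 46 mm. Origin at the centre of its underside, z up. Starts standing on the right-hand leaf (leaf's upper side 26 mm above the desk).
- remote: Black remote control, loose, 150 (x) by 44 (y) by 20 (z) mm, 0.09 to 0.14 kg. Origin at the centre of its underside, x along its length, z up out of its buttons. It starts lying on the left-hand pile of leaves (underside 22 mm above the desk).
- tray: Shallow open wooden tray, fixed to the desk, for the remote: outside 215 (x) by 130 (y) by 18 mm high, walls and floor 4 mm thick (inside 207 by 122 mm). Origin on the desk under its centre, x along its length. It stands on the left or on the right of the binder.
- cases: Bystander: loose stack of disc cases, 125 (x) by 142 (y) by 52 mm high, on the side of the binder without the tray; beyond it on that side the desk is free for x = 0.55 to 0.66 m, |y| = 0.29 to 0.38 m. Origin at the centre of its underside.
- mug: Bystander: white mug, 82 mm in diameter, 95 mm high, origin at the centre of its underside.
- spray: Bystander: slim aluminium spray bottle, 42 mm in diameter, 138 mm high, origin at the centre of its underside.
- headphones: Bystander: headphones lying flat, about 177 (x) by 250 (y) by 26 mm, origin on the desk between the two ear cups, band reaching 137 mm towards +x.
- phone: Bystander: black phone lying flat, 150 (x) by 72 (y) by 9 mm, origin at the centre of its underside.
- marker: Bystander: yellow marker pen lying flat, 120 (x) by 18 by 17 mm, origin at its underside under its middle.
Things that resemble listed ones, but are neither listed nor needed, are in the scene too. Of the things like the remote, leave any that is red; of the rest the larger one is meant.

How it is judged:
By the outcome, as a careful person would: the job done as asked, in the order asked, and still so for the second after the job is handed in, with the robot touching nothing.
It also fails if it takes over 72 s, if anything falls off the work surface, if the arm or the gripper's body presses on something with over 40 N, if the wrist force passes 120 N, or if a joint passes its speed limit or range.

### The arm

A 6-joint arm with a two-finger parallel gripper is mounted at the origin on the work surface. World frame = base frame: x ahead of the robot, y to its left, z up, the work surface at z = 0. Lengths are in m, angles in rad, forces in N, time in s.
With the tool pointing down it reaches from about 0.35 to 0.95 m from the base axis. Payload 17.4 kg.
Tool frame: the origin (TCP) lies at the very end of the fingers, on their centre line; the grasp point (between the pads) lies arm.grip_point_offset behind it (arm.grip_point_offset is the distance from the TCP to the grasp point, in m); z points along the fingers, y is the line along which they close (so a half turn about z gives the same grasp; the last joint's range is limited). The gripper opens to 93 mm and grips with 3 to 60 N. Pads are 15 mm wide; open, the fingers measure 128 mm over their backs; the gripper's body (75 mm by 188 mm) begins 65 mm behind the grasp point.
Start: joints at [-1.159, 0.116, 1.442, -0, 1.584, -0.038], TCP at [0.293, -0.608, 0.219] pointing down, gripper open.
Joint ranges: [-2.83, 2.83], [-0.83, 2.19], [0.07, 2.5], [-1.14, 4.28], [0.01, 3], [-2.97, 2.97]. Speed limits (rad/s): [1.89, 1.89, 2.22, 3.14, 3.14, 3.14].

### API

Orientations are given as a rotation vector (axis times angle).
In Python, from station import arm, effector, planner, cams gives the robot as it stands. Calls block until the motion is done:
- arm.movep(position, orientation): joint-space move of the TCP to a pose.
- arm.move_linear(position, orientation=None, vel=0.15): straight line of the TCP; orientation=None keeps the orientation; vel is the mean speed in m/s.
- arm.move_joints(angles): joint-space move.
- effector.ungrasp() and effector.close(): open the fingers fully, or close them until they stop; the grip force is fixed at half the most.
- arm.dwell(seconds).
- planner.solve_ik(position, orientation): joint angles nearest the present ones, or None.
- cams.get_image(name): name is "scene" or "top" or "wrist"; returns the picture (480x640x3 uint8, red, green, blue); there is no depth.
- cams.calibration(name): a dict with "fx", "fy", "cx", "cy" (pixels), "extrinsics" (4x4, takes a point from world to camera coordinates). Camera axes: x right, y down, z forward; pixel columns grow to the right and rows downward; lengths in m; the calibration is good to about 2 mm. The wrist camera is an equidistant fisheye: a pixel r from the principal point sees the ray r / f radians off the axis. A picture is of the moment at which its call begins: read the wrist's pose just before it. calibration takes no time and is no camera call; for the wrist camera it gives the pose at the moment of the call.
A pose or a line that the arm cannot do raises arm.PlanningError and nothing moves.
- arm.sign_off(): hands the job in; it is judged then, once.
Readings, each from a call of its own:
- arm.current_time(): time.
- arm.current_joints(): joint angles.
- arm.current_qvel(): joint speeds.
- arm.current_effort(): joint torques, N m.
- arm.current_ee_pos(): TCP position.
- arm.current_orientation(): TCP orientation.
- arm.current_force(): force on the tool from outside, world axes, zero at the start.
- arm.current_moment(): the same for the moment, N m.
- arm.current_opening(): opening from 0.0 (shut) to 1.0 (fully open).
- arm.current_grasp_force(): force on a finger pad.
Only numpy, scipy, OpenCV 4.12 (cv2) and the standard library are available. Lean on these libraries where they do the work, as an engineer would, in place of code of your own. Each camera call takes 0.05 s, during which the arm holds its last target. There are 200 camera calls.

## Working session

There is one attempt and no reset: what is moved stays moved. The work goes in short steps, each a Python script; the robot and the scene stay as the last script left them, time stands still between calls to the robot, and variables do not carry over. Pictures are saved under pics/ and viewed, at most 10 in all, crops included, and the job is handed in when it is done.

```bash
ls; mkdir -p pics; python3 - <<'E'
from station import arm, effector, planner, cams
import cv2, numpy as np
for n in ("top","scene"):
    im=cams.get_image(n); cv2.imwrite(f"pics/{n}0.png",im[:,:,::-1])
    c=cams.calibration(n); print(n,c["fx"],c["fy"],c["cx"],c["cy"]); print(np.round(c["extrinsics"],4))
print(arm.grip_point_offset, arm.current_ee_pos(), arm.current_orientation(), arm.current_time())
E
```

```text
pics
top 603.098745468753 603.098745468753 309.4036148677031 239.81855668551594
[[-0.024  -0.9993 -0.0294  0.0883]
 [-0.9969  0.0262 -0.0747  0.5007]
 [ 0.0754  0.0275 -0.9968  1.3037]
 [ 0.      0.      0.      1.    ]]
scene 448.3354266775547 448.3354266775547 319.70359568017824 236.27784598204937
[[-0.334   0.9425 -0.0096  0.1105]
 [ 0.7434  0.2571 -0.6175 -0.3468]
 [-0.5796 -0.2134 -0.7865  1.4719]
 [ 0.      0.      0.      1.    ]]
0.0188 [ 0.29338503 -0.60772408  0.21799054] [-3.06153348e+00 -7.00304274e-01  2.93978970e-04] 0.1
```

View pics/top0.png

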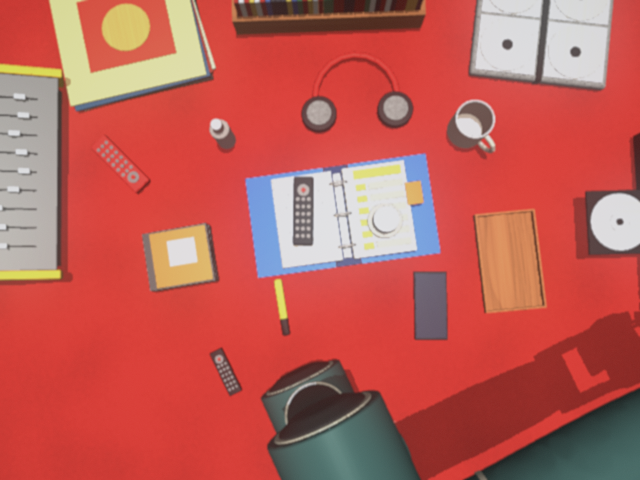

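View pics/scene0.png

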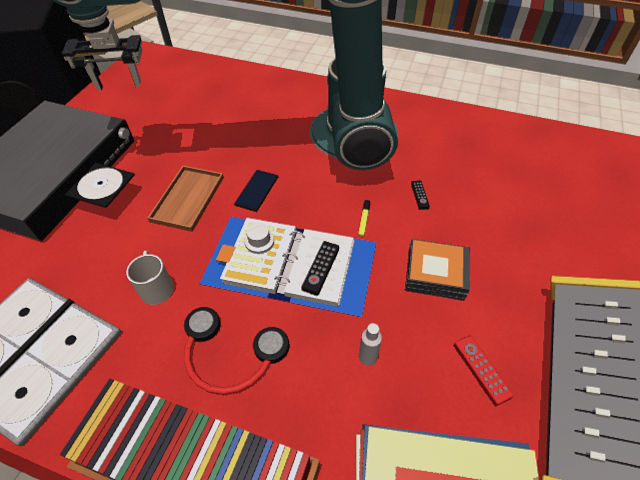

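The large black remote on the left page is at top-view (303,211). The things it could be confused with are the small black remote at (225,371) and the red one at (122,164). By the description I choose (303,211). The weight is at (384,220), the tab at (414,193), the tray at (509,260) on the right, and the cases at (180,257) on the left.

```bash
cat > h.py <<'E'
from station import arm, effector, planner, cams
import cv2, numpy as np
from scipy.spatial.transform import Rotation as R
def ray(cam,uv,z):
    c=cams.calibration(cam) if isinstance(cam,str) else cam
    E=np.array(c["extrinsics"]); uv=np.atleast_2d(uv).astype(float)
    d=np.c_[(uv[:,0]-c["cx"])/c["fx"],(uv[:,1]-c["cy"])/c["fy"],np.ones(len(uv))]@E[:3,:3]
    o=-E[:3,:3].T@E[:3,3]
    return (o+d*((z-o[2])/d[:,2])[:,None])[:,:2]
def blob(mask,box):
    m=np.zeros(mask.shape,np.uint8); x0,y0,x1,y1=box; m[y0:y1,x0:x1]=mask[y0:y1,x0:x1]*1
    cs=cv2.findContours(m,cv2.RETR_EXTERNAL,cv2.CHAIN_APPROX_NONE)[0]
    return max(cs,key=cv2.contourArea)[:,0,:]
def rect(cam,pts,z):
    (c,s,a)=cv2.minAreaRect((ray(cam,pts,z)*1000).astype(np.float32))
    if s[0]<s[1]: s=s[::-1]; a+=90
    a=(a+90)%180-90
    return np.array(c)/1000,np.array(s),a   # centre m, size mm, angle (deg) of long side
E
python3 - <<'E'
from h import *
im=cv2.imread("pics/top0.png"); hsv=cv2.cvtColor(im,cv2.COLOR_BGR2HSV); H,S,V=[hsv[...,i].astype(int) for i in range(3)]
print("binder",rect("top",blob((H>95)&(H<125)&(S>110)&(V>60),(235,140,450,290)),.003))
print("tray",rect("top",blob((H>7)&(H<25)&(S<225)&~((S>200)&(H<6)),(462,195,560,325)),.018))
print("remote",rect("top",blob(V<90,(285,165,322,255)),.042))
print("tab",rect("top",blob((H>8)&(H<22)&(S>140),(400,175,430,212)),.027))
print("cases",rect("top",blob((H>10)&(H<25)&(S>100),(140,215,220,300)),.052))
cv2.imwrite("pics/crop1.png",cv2.resize(im[145:285,240:450],None,fx=3.8,fy=3.8,interpolation=cv2.INTER_CUBIC))
print(hsv[260,509],hsv[220,384],hsv[214,384],hsv[212,360],hsv[260,470],hsv[212,478])
E
```

```text
binder (array([0.54450433, 0.11910075]), array([218.83123779, 169.37483215]), 6.1640095710754395)
tray (array([ 0.44682776, -0.35762988]), array([215.12106323, 132.30889893]), 3.8538458347320557)Traceback (most recent call last):
  File "<stdin>", line 5, in <module>
  File "h.py", line 13, in blob
    return max(cs,key=cv2.contourArea)[:,0,:]
           ~~~^^^^^^^^^^^^^^^^^^^^^^^^
ValueError: max() iterable argument is empty
```

```bash
python3 - <<'E'
from h import *
im=cv2.imread("pics/top0.png"); hsv=cv2.cvtColor(im,cv2.COLOR_BGR2HSV); H,S,V=[hsv[...,i].astype(int) for i in range(3)]
print("V row",V[225,285:325:3], hsv[190,414],hsv[250,265])
cv2.imwrite("pics/crop1.png",cv2.resize(im[145:285,240:450],None,fx=3.8,fy=3.8,interpolation=cv2.INTER_CUBIC))
m=np.zeros(H.shape,bool); m[145:285,240:445]=((H>95)&(H<125)&(S>110)&(V>60))[145:285,240:445]
print("binder",rect("top",np.argwhere(m)[:,::-1],.003))
g=(V<130); g=cv2.morphologyEx(g.astype(np.uint8),cv2.MORPH_CLOSE,np.ones((7,7)))
print("remote",rect("top",blob(g,(285,165,322,255)),.042))
print("tab",rect("top",blob((H>8)&(H<20)&(S>120),(400,175,430,212)),.027))
print("cases",rect("top",blob((H>10)&(H<25)&(S>100),(140,215,220,300)),.052))
E
```

```text
V row [227 227 228  97 115 102 117 107 111 115 229 226 228 227] [ 19 134 222] [108 117 223]
binder (array([0.55744092, 0.00327631]), array([402.21127319, 218.79393005]), -83.64741325378418)
remote (array([0.56550031, 0.08836874]), array([146.16926575,  41.08121109]), -1.4918899536132812)
tab (array([ 0.59938245, -0.15508023]), array([45.43790054, 30.48677254]), 6.572721004486084)
cases (array([0.47278625, 0.35331924]), array([122.59437561, 120.2432785 ]), -81.6868143081665)
```

View pics/crop1.png

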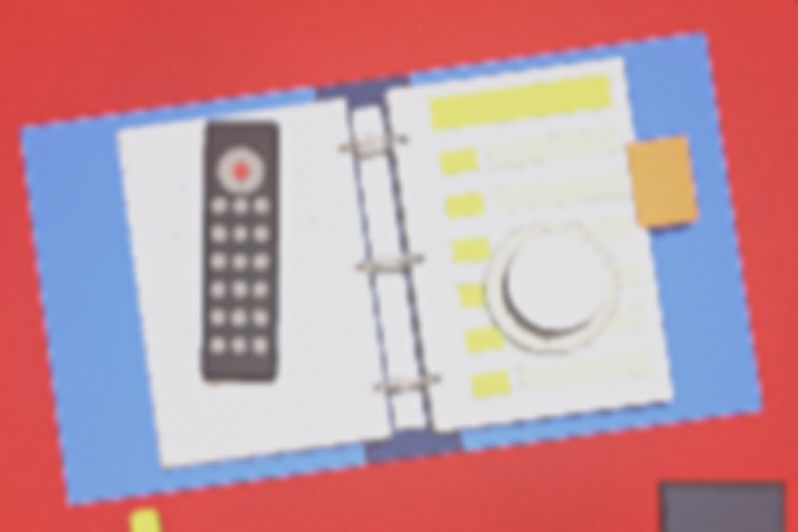

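The crop shows the chosen remote: the large black one on the left page, buttons up, centred at crop (240,252). The weight's top circle is at about (560,281), its base at (553,288), and the tab at (664,182).

```bash
cat >> h.py <<'E'
def down(pos,deg):
    "rotvec, tool down, closing line at world angle deg (half-turn chosen nearest the present joints)"
    best=None
    for a in (deg,deg+180):
        t=np.radians(a); y=np.array([np.cos(t),np.sin(t),0]); z=np.array([0,0,-1.])
        o=R.from_matrix(np.c_[np.cross(y,z),y,z]).as_rotvec(); q=planner.solve_ik(pos,o)
        if q is None: continue
        d=np.abs(np.array(q)-arm.current_joints()).max()
        if best is None or d<best[0]: best=(d,o)
    return best[1]
def over(xy,deg,z):
    p=[*xy,z]; o=down(p,deg); arm.movep(p,o); return o
def st(s=""): print(s,"t",round(arm.current_time(),2),np.round(arm.current_ee_pos(),4),"F",np.round(arm.current_force(),1),"open",round(arm.current_opening(),3),"g",round(arm.current_grasp_force(),1))
BY=6.35; B=np.array([.5574,.0033]); UX=np.array([np.cos(np.radians(BY)),np.sin(np.radians(BY))]); UY=np.array([-UX[1],UX[0]])
E
python3 - <<'E'
from h import *
print("weight",ray("top",[387.1,218.6],.072),ray("top",[385.2,220.5],.038),"spray top",ray("top",[218,127],.138),"tray/remote ok")
over([.5655+.012,.0881],88.5,.16); st("over remote")
im=cams.get_image("wrist"); cv2.imwrite("pics/w1.png",im[:,:,::-1])
c=cams.calibration("wrist"); print(c)
E
```

```text
weight [[ 0.53932485 -0.09043066]] [[ 0.53896661 -0.08967934]] spray top [[0.72901757 0.25305441]] tray/remote ok
over remote t 2.77 [0.5777 0.0875 0.16  ] F [-0.4  0.3 -1.3] open 0.999 g 0.0
{'fx': 371.64829954431775, 'fy': 371.64829954431775, 'cx': 321.70230176136783, 'cy': 238.7090636824005, 'extrinsics': array([[ 2.60835357e-02,  9.99659760e-01,  1.15685361e-04,
        -1.02611325e-01],
       [ 9.58460140e-01, -2.50414185e-02,  2.84125126e-01,
        -5.68868832e-01],
       [ 2.84031352e-01, -7.30010805e-03, -9.58787202e-01,
         1.72703264e-01],
       [ 0.00000000e+00,  0.00000000e+00,  0.00000000e+00,
         1.00000000e+00]])}
```

View pics/w1.png

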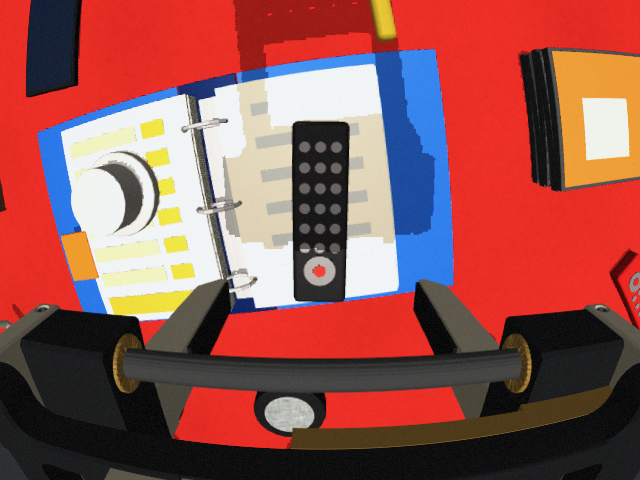

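The wrist view shows the remote at (321,212), centred between the fingers. The ring wires at (205,128), (222,205) and (240,280) are clear of the left finger. I pick the remote up.

```bash
python3 - <<'E'
from h import *
arm.move_linear([.5775,.0881,.033],vel=.12); st("down")
effector.close(); st("closed")
p=arm.current_ee_pos(); arm.move_linear([p[0],p[1],.15],vel=.2); st("up")
# tray: remote centre at tray centre, grip 12 mm ahead
a=np.radians(3.85); T=np.array([.4468,-.3576])+.012*np.array([np.cos(a),np.sin(a)])
o=over(T,93.85,.12); st("over tray")
arm.move_linear([*T,.0205],vel=.12); st("low")
effector.ungrasp(); arm.dwell(.1); st("rel")
arm.move_linear([*T,.14],vel=.25)
W=[.5391,-.0900]; over(W,BY,.15); st("over weight")
im=cams.get_image("top"); cv2.imwrite("pics/t2.png",cv2.resize(im[140:340,240:560],None,fx=2.4,fy=2.4,interpolation=cv2.INTER_CUBIC)[:,:,::-1])
E
```

```text
down t 4.03 [0.578  0.0882 0.0339] F [-0.2 -0.2 -1. ] open 1.002 g 0.0
closed t 4.86 [0.5775 0.0881 0.033 ] F [ 0.5 -0.8  0.5] open 0.467 g 30.0
up t 5.59 [0.577  0.088  0.1485] F [-0.3 -0.1 -0.8] open 0.466 g 30.0
over tray t 7.28 [ 0.4593 -0.3561  0.12  ] F [ 0.6 -0.3 -1. ] open 0.47 g 30.0
low t 8.27 [ 0.4592 -0.3571  0.0214] F [ 0.4 -0.8 -1.6] open 0.467 g 30.0
rel t 9.3 [ 0.4588 -0.3568  0.0205] F [-0.1 -0.2 -0.5] open 0.996 g 0.0
over weight t 11.68 [ 0.539  -0.0903  0.1496] F [-0.2 -1.1 -0.5] open 0.996 g 0.0
```

View pics/t2.png

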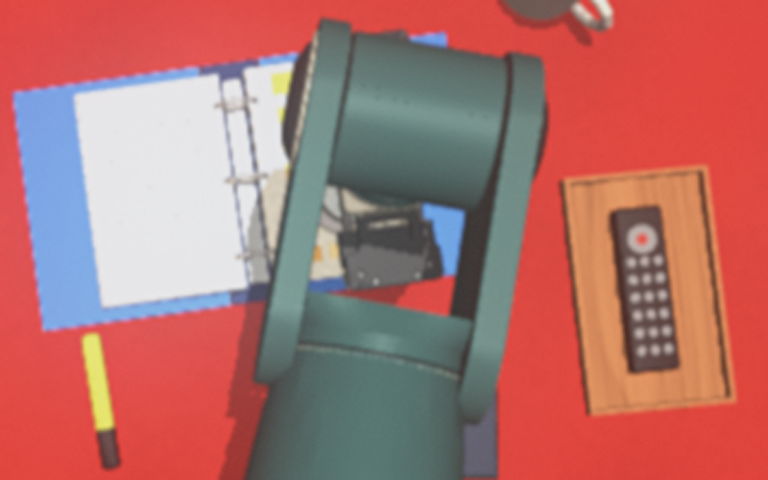

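The remote lies flat, buttons up, in the tray at crop (645,290). Next is the weight.

```bash
cat >> h.py <<'E'
def lower(z0,z1,step=.001,df=2.5):
    "creep down from z0 until the load comes off"
    p=arm.current_ee_pos(); arm.dwell(.15); f0=np.mean([arm.current_force()[2] for _ in range(3)]); z=z0
    while z>z1:
        z-=step; arm.move_linear([p[0],p[1],z],vel=.02); arm.dwell(.05)
        if arm.current_force()[2]-f0>df: break
    st(f"touch z {z:.4f} f0 {f0:.1f}")
E
python3 - <<'E'
from h import *
W=[.5391,-.0900]
arm.move_linear([*W,.044],vel=.1); st("down")
effector.close(); arm.dwell(.1); st("closed")
p=arm.current_ee_pos(); arm.move_linear([p[0],p[1],.06],vel=.05); arm.move_linear([p[0],p[1],.16],vel=.15); st("up")
P=[.59,.335]
over(P,90,.15); st("over park"); print(np.round(arm.current_joints(),2))
arm.move_linear([*P,.022],vel=.12); lower(.0215,.0165); 
effector.ungrasp(); st("rel")
arm.move_linear([*P,.15],vel=.25)
T=B+.025*UX-.170*UY; over(T,BY,.13); arm.dwell(.2); st("over tab")
c=cams.calibration("wrist"); im=cams.get_image("wrist"); cv2.imwrite("pics/w3.png",im[:,:,::-1])
im=cams.get_image("top"); cv2.imwrite("pics/t3.png",im[:,:,::-1])
import pickle; pickle.dump(c,open("c3.pkl","wb"))
E
```

```text
down t 12.94 [ 0.5395 -0.0901  0.0447] F [-0.   0.3  0.6] open 1.001 g 0.0
closed t 13.72 [ 0.5391 -0.09    0.044 ] F [-1.   0.2  0.2] open 0.598 g 30.0
up t 15.01 [ 0.5387 -0.0899  0.1588] F [-0.   0.1 -4.1] open 0.6 g 30.0
over park t 16.58 [0.5904 0.334  0.1501] F [ 0.4 -0.5 -2.9] open 0.595 g 30.0
[ 0.48  0.15  1.52 -0.    1.48 -1.09]
touch z 0.0175 f0 -4.0 t 19.15 [0.5906 0.3353 0.0181] F [-2.7 -2.1  4.6] open 0.599 g 30.0
rel t 19.93 [0.5905 0.3352 0.0175] F [-0.4 -0.  -0.6] open 0.997 g 0.0
over tab t 22.62 [ 0.6013 -0.1622  0.13  ] F [-0.5  0.5  0.1] open 1.001 g 0.0
```

View pics/w3.png

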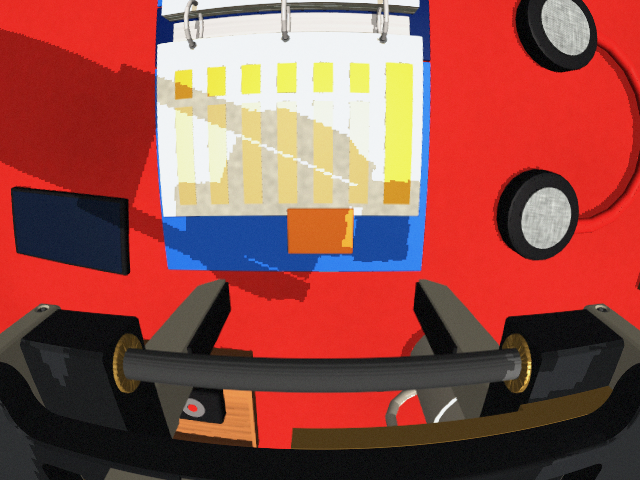

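The wrist view shows the orange tab with corners (288,208), (354,208), (353,253) and (289,254), and nothing beside it. I locate it by ray casting.

```bash
cat >> h.py <<'E'
def fray(c,uv,z):
    uv=np.atleast_2d(uv).astype(float); d=np.c_[uv[:,0]-c["cx"],uv[:,1]-c["cy"]]/c["fx"]; r=np.linalg.norm(d,axis=1)
    v=np.c_[d/r[:,None]*np.sin(r)[:,None],np.cos(r)]; E=np.array(c["extrinsics"]); v=v@E[:3,:3]; o=-E[:3,:3].T@E[:3,3]
    return (o+v*((z-o[2])/v[:,2])[:,None])[:,:2]
E
python3 - <<'E'
from h import *
import pickle
c=pickle.load(open("c3.pkl","rb"))
im=cv2.imread("pics/w3.png"); hsv=cv2.cvtColor(im,cv2.COLOR_BGR2HSV); H,S,V=[hsv[...,i].astype(int) for i in range(3)]
b=blob((H>8)&(H<24)&(S>180)&(V>120),(270,207,375,275))
w=(fray(c,b,.027)-B); l=np.c_[w@UX,w@UY]*1000; print("tab binder frame mm",l.min(0),l.max(0), len(b))
q,s,a=cv2.minAreaRect((w*1000).astype(np.float32)); print(q,s,a)
top=cv2.imread("pics/t3.png"); g=cv2.cvtColor(top,cv2.COLOR_BGR2HSV)
m=(g[...,1]<110); b=blob(m,(165,165,240,225)); r=cv2.minEnclosingCircle(b); print("weight",r,ray("top",r[0],.046))
E
```

```text
tab binder frame mm [-5.73824135e-02 -1.81059814e+02] [  48.96989691 -147.22630627] 225
(42.429222106933594, -160.4346923828125) (49.03120040893555, 33.72269058227539) 6.483293056488037
weight ((191.62245178222656, 203.37754821777344), 17.504596710205078) [[0.58693485 0.32916428]]
```

```bash
python3 - <<'E'
from h import *
def tcp(th): xy=B+.025*UX-.170*np.cos(th)*UY; return [*xy,.024+.170*np.sin(th)-.013]
o=arm.current_orientation()
for th in np.radians(range(0,181,10)):
    if planner.solve_ik(tcp(th),o) is None: print("no ik",th)
arm.move_linear(tcp(0),vel=.12); st("down")
effector.close(); arm.dwell(.1); st("closed")
for d in range(10,181,10):
    arm.move_linear(tcp(np.radians(d)),vel=.12)
    if d%30==0 or np.abs(arm.current_force()).max()>10: st(d)
    if d==60: im=cams.get_image("scene"); cv2.imwrite("pics/s60.png",im[:,:,::-1])
    if arm.current_opening()<.45: st("lost"); break
arm.dwell(.2); st("end")
E
```

```text
down t 23.87 [ 0.6015 -0.163   0.0119] F [ 0.3 -0.1  0.4] open 1.001 g 0.0
closed t 24.73 [ 0.6002 -0.163   0.0109] F [-8.  -1.1  3.6] open 0.527 g 30.0
30 t 25.93 [ 0.5976 -0.1398  0.0964] F [-7.8 -1.1 -0.5] open 0.536 g 30.0
50 t 26.73 [ 0.5934 -0.1015  0.1419] F [-10.2  -0.6  -1.9] open 0.535 g 30.0
60 t 27.12 [ 0.5906 -0.0774  0.1588] F [-9.7  0.4 -3.3] open 0.531 g 30.0
90 t 28.38 [0.5812 0.007  0.1814] F [-8.3 -1.4 -3.8] open 0.534 g 30.0
120 t 29.57 [0.5719 0.0916 0.1591] F [-8.9  0.2  1.7] open 0.533 g 30.0
150 t 30.77 [0.565  0.1537 0.0967] F [-9.   2.   1.7] open 0.532 g 30.0
180 t 31.98 [0.5625 0.1762 0.0113] F [-9.6  4.5 -0. ] open 0.529 g 30.0
end t 32.17 [0.5625 0.1762 0.0118] F [-9.   4.8 -0.2] open 0.531 g 30.0
```

```bash
python3 - <<'E'
from h import *
effector.ungrasp(); arm.dwell(.1); p=arm.current_ee_pos()
arm.move_linear([p[0],p[1],.15],vel=.15); st("up")
over([.59,.335],90,.15); arm.dwell(.2); st("over weight")
for n in ("top","wrist"):
    cv2.imwrite(f"pics/{n}4.png",cams.get_image(n)[:,:,::-1])
a=cv2.imread("pics/top4.png")[60:360,120:520]; b=cv2.imread("pics/wrist4.png")
cv2.imwrite("pics/j4.png",np.hstack([cv2.resize(a,(400,300)),cv2.resize(b,(400,300))]))
g=cv2.cvtColor(cv2.imread("pics/top4.png"),cv2.COLOR_BGR2HSV); m=(g[...,0]>40)&(g[...,0]<85)&(g[...,1]>70); m[:, :230]=0; m[:150]=0; m[290:]=0
print(rect("top",np.argwhere(m)[:,::-1],.026), B+.082*UY)
E
```

```text
up t 34.22 [0.563  0.1749 0.1488] F [-0.7  0.5 -0. ] open 0.998 g 0.0
over weight t 35.55 [0.5901 0.3345 0.1501] F [ 0.2 -0.6  0.7] open 0.998 g 0.0
(array([0.55238751, 0.09087378]), array([171.4122467 , 101.57374573]), 6.53671407699585) [0.54833066 0.08479691]
```

View pics/j4.png

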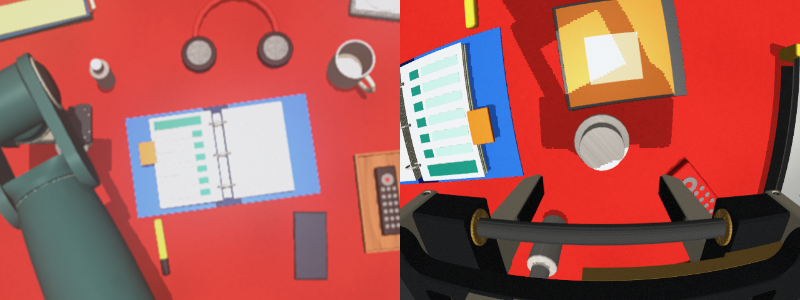

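The leaf lies flat on the left with its green side up (left panel, (180,160)). The weight stands between the fingers (right panel, (602,140)). Now I set it on the page.

```bash
python3 - <<'E'
from h import *
P=[.59,.335]
arm.move_linear([*P,.019],vel=.12)
effector.close(); arm.dwell(.1); st("closed")
arm.move_linear([*P,.035],vel=.05); arm.move_linear([*P,.16],vel=.15); st("up")
M=B+.082*UY; over(M,BY,.15); st("over page")
arm.move_linear([*M,.0485],vel=.1); lower(.0475,.042)
effector.ungrasp(); arm.dwell(.2); st("rel")
arm.move_linear([*M,.18],vel=.15)
c=cams.calibration("wrist"); cv2.imwrite("pics/w5.png",cams.get_image("wrist")[:,:,::-1])
over([.42,-.45],BY,.25); arm.dwell(.3); st("away")
cv2.imwrite("pics/t5.png",cams.get_image("top")[:,:,::-1])
a=cv2.imread("pics/t5.png")[60:360,120:520]; b=cv2.imread("pics/w5.png")
cv2.imwrite("pics/j5.png",np.hstack([a,cv2.resize(b,(400,300))]))
E
```

```text
closed t 37.67 [0.59   0.335  0.0191] F [-1.6  0.4  0.7] open 0.595 g 30.0
up t 39.12 [0.5896 0.3348 0.1586] F [ 0.3 -0.2 -3.5] open 0.6 g 30.0
over page t 40.14 [0.5484 0.0852 0.1498] F [-0.7  0.1 -3.1] open 0.601 g 30.0
touch z 0.0445 f0 -3.8 t 42.36 [0.5489 0.0849 0.0449] F [-2.4 -0.3  3.4] open 0.596 g 30.0
rel t 43.34 [0.5488 0.0848 0.0445] F [ 0.4 -0.6 -0.8] open 0.997 g 0.0
away t 46.74 [ 0.4203 -0.4497  0.25  ] F [ 0.   0.5 -0.4] open 1.0 g 0.0
```

View pics/j5.png

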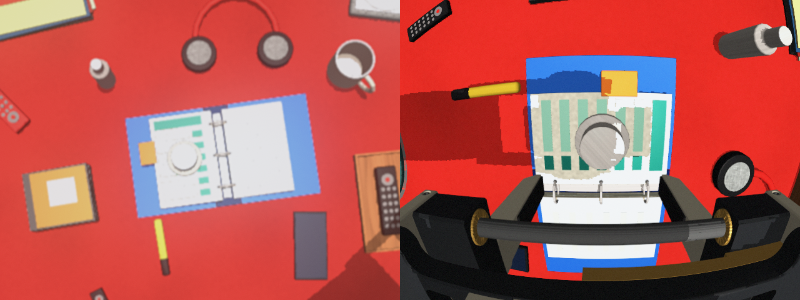

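The weight stands at (184,157) in the left panel, mid-page on the green side. The remote is in the tray and the bystanders look unmoved, so I hand the job in.

```bash
python3 -c "
from station import arm
print(arm.sign_off())"
```

```text
the job is handed in; nothing more can be done
None
```

The job is handed in at about 47 s of the 72 s: the remote is flat, buttons up, in its tray (let go about 5 mm above the floor), the leaf lies green side up on the left, and the weight stands near the middle of the page with nothing else seen to move.

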